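# Make up two craft kits for a paper workshop

### The job

Make up the two craft kits. Blue tray: lay the ink pad flat, felt up, in the large white-lined bay, stand the rubber stamp upright on the middle of the ink pad, and lay the yellow tape roll flat in the small bay. Red tray: lay the green tape roll flat in the large white-lined bay and stand the green-capped glue stick upright in the small bay; leave the purple-capped glue stick, the paint jar and the scissors where they are.

Things in the scene. Friction and masses are not known exactly. Their poses are not given: they have to be found in the camera images.
- inkpad_center (a point): Ink pad: black plastic block with teal felt on top, 76 mm long (its x) x 50 mm wide (its y) x 24 mm high, about 90 g, lying felt up on the table. Point: its centre, 12 mm above its underside; z up.
- stamp_center (a point): Rubber stamp standing upright, 58 mm high, about 50 g: wooden base 36 mm (its x) x 30 mm (its y) x 16 mm high, and on it an upright round brown wooden handle, diameter 22 mm, from 16 to 58 mm above the underside. Point: on the axis, half-way up (29 mm above the underside); z up.
- tape_yellow_center (a point): Yellow tape roll lying flat (hole upright): outer diameter 46 mm, hole 29 mm, 24 mm high, about 35 g. Point: its centre, 12 mm above its underside; z up.
- tape_green_center (a point): Green tape roll, same size as the yellow one. Point: its centre, 12 mm above its underside; z up.
- glue_green_center (a point): Glue stick with green cap, white body with a green band, standing upright: diameter 28 mm, 84 mm high, about 40 g, cap up. Point: on the axis, half-way up (42 mm above its underside); z up.
- tray_blue: Blue kit tray. Fixed, 118 (x) x 174 mm (y); origin: centre of underside, z up. Floor 4 mm thick; walls and divider 4 mm thick, tops 14 mm above the table. Large bay (white paper floor) at the +y end: inside 110 (x) x 96 mm (y), centre at x 0, y +35 mm. Small bay (bare blue floor) at the -y end: inside 110 (x) x 66 mm (y), centre at x 0, y -50 mm. Yaw varies; it may stand either way round.
- tray_red: Red kit tray. Fixed, 118 (x) x 174 mm (y); origin: centre of underside, z up. Floor 4 mm thick; walls and divider 4 mm thick, tops 14 mm above the table. Large bay (white paper floor) at the +y end: inside 110 (x) x 96 mm (y), centre at x 0, y +35 mm. Small bay (bare red floor) at the -y end: inside 110 (x) x 66 mm (y), centre at x 0, y -50 mm. Yaw varies; it may stand either way round.
- glue_purple_center (a point): Bystander: glue stick like the green one but with purple cap and band, among the stock. To be left alone. Point: half-way up (42 mm above its underside).
- jar: Bystander: orange paint jar with white lid, diameter 58 mm, 60 mm high, to the right of the work. To be left alone. Origin: centre of the underside.
- scissors: Bystander: scissors with orange handles lying flat, 200 mm long, 10 mm high, at the far side of the table. To be left alone. Origin: near the pivot, on the table; x towards the blade tips.

How it is judged:
At the end, for the whole second after the job is handed in: Each of the five things rests in its bay (stamp: on the ink pad, axis within 14 mm of its centre), upright or flat within 0.12 rad, its height within 5 mm of resting on the bay floor (stamp: on the pad), released and slower than 10 mm/s; no bystander moved over 20 mm (x of inkpad_center in the frame of tray_blue between -0.055 and 0.055 m and y of inkpad_center in the frame of tray_blue between -0.013 and 0.083 m and z of inkpad_center in the frame of tray_blue between 0.011 and 0.021 m and angle between each of inkpad_center, tape_yellow_center, tape_green_center, glue_green_center, stamp_center's own z axis and vertical below 0.12 rad and x of tape_yellow_center in the frame of tray_blue between -0.055 and 0.055 m and y of tape_yellow_center in the frame of tray_blue between -0.083 and -0.017 m and z of tape_yellow_center in the frame of tray_blue between 0.011 and 0.021 m and x of tape_green_center in the frame of tray_red between -0.055 and 0.055 m and y of tape_green_center in the frame of tray_red between -0.013 and 0.083 m and z of tape_green_center in the frame of tray_red between 0.011 and 0.021 m and x of glue_green_center in the frame of tray_red between -0.055 and 0.055 m and y of glue_green_center in the frame of tray_red between -0.083 and -0.017 m and z of glue_green_center in the frame of tray_red between 0.041 and 0.051 m and horizontal distance between stamp_center and inkpad_center below 0.014 m and z of stamp_center in the frame of tray_blue between 0.052 and 0.062 m and linear speed of each of inkpad, stamp, tape_yellow, tape_green, glue_green below 0.01 m/s); the robot touches nothing.
It fails at once if the purple glue stick is moved by more than 20 mm (distance of glue_purple_center from where it was at the start of the episode above 0.02 m).
It fails at once if the paint jar is moved by more than 20 mm (distance of jar from where it was at the start of the episode above 0.02 m).
It fails at once if the scissors is moved by more than 20 mm (distance of scissors from where it was at the start of the episode above 0.02 m).
It also fails if it takes over 128 s, if anything falls off the work surface, if the arm or the gripper's body presses on something with over 40 N, if the wrist force passes 120 N, or if a joint passes its speed limit or range.

### The arm

A 6-joint arm with a two-finger parallel gripper is mounted at the origin on the work surface. World frame = base frame: x ahead of the robot, y to its left, z up, the work surface at z = 0. Lengths are in m, angles in rad, forces in N, time in s.
With the tool pointing down it reaches from about 0.325 to 0.9 m from the base axis. Payload 6.1 kg.
Tool frame: the origin (TCP) lies midway between the tips of the shut fingers; the grasp point (between the pads) lies 19 mm behind it; x points along the fingers, y is the direction in which the jaws open and shut, and the axes are right-handed (so a half turn about x gives the same grasp; the last joint's range is limited). The gripper opens to 85 mm and grips with 20 to 120 N. Pads are 22 mm wide; open, the fingers measure 114 mm over their backs; the gripper's body (76 mm by 85 mm) begins 54 mm behind the grasp point. The pads swing forward as they close: fully open they stand 13 mm farther back than shut.
Start: joints at [-1.269, 0.22, 1.526, -0, 1.395, -0.126], TCP at [0.259, -0.569, 0.231] pointing down, gripper open.
Joint ranges: [-2.98, 2.98], [-0.91, 2.08], [0.09, 2.57], [-1.24, 4.39], [0.2, 2.65], [-2.68, 2.68]. Speed limits (rad/s): [2.57, 2.57, 3.01, 3.14, 3.14, 3.14].

### API

Orientations are given as [roll, pitch, yaw] about the fixed x, y, z axes, in that order (R = Rz(yaw) Ry(pitch) Rx(roll)).
In Python, from plant import movep, move_l, set_joints, gripper_to, hold, inverse_kinematics, observe, get_image, get_calibration, Unreachable, job_done gives the robot as it stands. Calls block until the motion is done:
- movep(position, orientation): joint-space move of the TCP to a pose.
- move_l(position, feed=0.15, rotation=None, max_force=None): straight line of the TCP; rotation=None keeps the orientation; feed is the mean speed in m/s. With max_force (N) it stops when the force on the tool has changed by that much, and returns True; else False.
- set_joints(angles): joint-space move.
- gripper_to(opening, f_grip=None): finger opening in m; f_grip is the grip in N (None keeps the last); returns when the fingers have stopped.
- hold(seconds).
- inverse_kinematics(position, orientation): joint angles nearest the present ones, or None.
- observe(): the state.
- get_image(name): name is "side" or "top"; returns (picture, depth): 420x560x3 uint8, red, green, blue; 420x560 float32, m along the optical axis (not along the pixel's ray), 0 where there is no reading.
- get_calibration(name): a dict with "intrinsics" (3x3 intrinsics, pixels), "world_from_camera" (4x4, takes a point from camera to world coordinates). Camera axes: x right, y down, z forward; pixel columns grow to the right and rows downward; lengths in m; the calibration is good to about 2 mm. A picture is of the moment at which its call begins. get_calibration takes no time and is no camera call.
A pose or a line that the arm cannot do raises Unreachable and nothing moves.
- job_done(): hands the job in, once; it reports no verdict.
The state is a dict: "time_s": time; "q": joint angles; "joint_velocities": joint speeds; "joint_torque": joint torques, N m; "eef_pos": TCP position; "tcp_rot": TCP orientation; "ft_force": force on the tool from outside, world axes, zero at the start; "torque": the same for the moment, N m; "opening": finger opening in m.
Only numpy, scipy, OpenCV 4.12 (cv2) and the standard library are available. Lean on these libraries where they do the work, as an engineer would, in place of code of your own. Each camera call takes 0.05 s, during which the arm holds its last target. There are 200 camera calls.

## Working session

There is one attempt and no reset: what is moved stays moved. The work goes in short steps, each a Python script; the robot and the scene stay as the last script left them, time stands still between calls to the robot, and variables do not carry over. Pictures are saved under pics/ and viewed, about 12 in all and at most 16, crops included, and the job is handed in when it is done.

```bash
mkdir -p pics && ls
python3 - <<'E'
from plant import *
import cv2,numpy as np
for n in("top","side"):
    im,d=get_image(n); cv2.imwrite(f"pics/{n}0.png",im[:,:,::-1]); np.savez(f"{n}0.npz",im=im,d=d)
    c=get_calibration(n); print(n,np.round(c["intrinsics"],1).tolist(),np.round(c["world_from_camera"],3).tolist())
print(observe())
E
```

```text
pics
top [[432.9, 0.0, 277.8], [0.0, 432.9, 207.1], [0.0, 0.0, 1.0]] [[-0.021, -0.999, 0.046, 0.55], [-1.0, 0.021, 0.009, -0.095], [-0.01, -0.046, -0.999, 1.152], [0.0, 0.0, 0.0, 1.0]]
side [[488.4, 0.0, 286.5], [0.0, 488.4, 208.4], [0.0, 0.0, 1.0]] [[-0.956, -0.18, 0.23, 0.35], [-0.292, 0.591, -0.752, 0.796], [-0.001, -0.787, -0.618, 0.795], [0.0, 0.0, 0.0, 1.0]]
{'time_s': 0.1, 'q': array([-1.26909543e+00,  2.21143843e-01,  1.52750480e+00,  6.07222502e-06,
        1.39467507e+00, -1.26132705e-01]), 'joint_velocities': array([ 0.00221595, -0.00175092, -0.00322044, -0.00015065, -0.00184734,
       -0.00089859]), 'joint_torque': array([ 1.61416738e-04, -4.98244929e+01, -3.90547049e+01, -2.14360380e-04,
        5.65598777e-03, -2.82043555e-05]), 'eef_pos': array([ 0.25913135, -0.56815761,  0.23030645]), 'tcp_rot': array([-1.70038149,  1.56906526,  1.8690437 ]), 'ft_force': array([0.1623355 , 0.07283598, 1.13807977]), 'torque': array([-0.01351587,  0.04985907,  0.0222586 ]), 'opening': 0.08555042593812578}
```

View pics/top0.png

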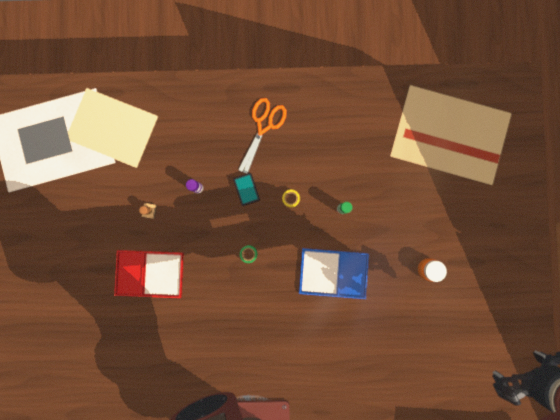

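View pics/side0.png

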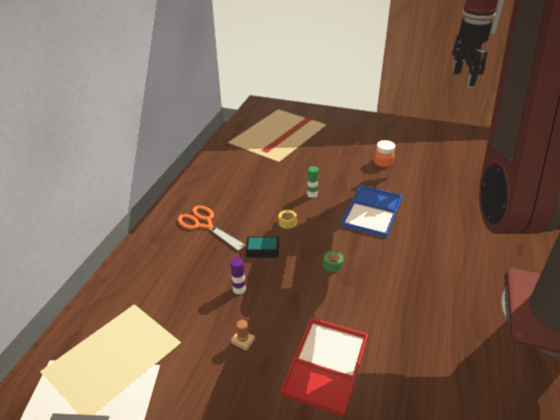

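```bash
cat > h.py <<'E'
from plant import *
import cv2,numpy as np
def ray(name,uv,z):
    c=get_calibration(name);K=np.array(c["intrinsics"]);T=np.array(c["world_from_camera"])
    d=T[:3,:3]@np.linalg.solve(K,[uv[0],uv[1],1.]);o=T[:3,3]
    return o+d*(z-o[2])/d[2]
def blob(im,lo,hi,box,hull=True):
    """largest blob of HSV range within box (u0,v0,u1,v1): contour"""
    hsv=cv2.cvtColor(im,cv2.COLOR_RGB2HSV);m=cv2.inRange(hsv,lo,hi);k=np.zeros_like(m)
    u0,v0,u1,v1=box;k[v0:v1,u0:u1]=m[v0:v1,u0:u1]
    cs=cv2.findContours(k,cv2.RETR_EXTERNAL,cv2.CHAIN_APPROX_NONE)[0]
    return cv2.convexHull(max(cs,key=cv2.contourArea))
def rect(name,c,z):
    p=np.array([ray(name,q[0],z)[:2] for q in c])
    (x,y),(w,h),a=cv2.minAreaRect((p*1000).astype(np.float32))
    if w<h: w,h,a=h,w,a+90
    return np.array([x,y])/1000,(w,h),(a+90)%180-90   # a: long-axis angle, deg
E
python3 - <<'E'
from h import *
t=np.load("top0.npz");s=np.load("side0.npz")
S={"pad":("top",(80,80,30),(100,255,255),(225,165,270,215),.024),
"yel":("top",(20,120,80),(33,255,255),(275,180,310,215),.024),
"grn":("top",(45,80,40),(80,255,255),(230,235,270,270),.024),
"glue":("top",(45,80,40),(80,255,255),(325,190,365,225),.084),
"purple":("top",(125,80,30),(155,255,255),(180,170,210,200),.084),
"stamp":("top",(5,110,100),(14,255,255),(135,198,162,222),.058),
"blue":("top",(105,130,30),(125,255,255),(290,240,380,305),.014),
"red":("top",(0,150,40),(6,255,255),(105,240,195,305),.014),
"blueW":("top",(0,0,100),(40,110,255),(295,245,375,305),.004),
"redW":("top",(0,0,100),(40,110,255),(110,245,190,305),.004),
"pad_s":("side",(80,80,30),(100,255,255),(240,230,285,260),.024),
"yel_s":("side",(20,120,80),(33,255,255),(270,205,305,235),.024),
"grn_s":("side",(45,80,40),(80,255,255),(315,245,350,275),.024),
"glue_s":("side",(45,80,40),(80,255,255),(300,160,325,182),.084),
"stamp_s":("side",(4,110,60),(14,255,255),(230,315,255,335),.058)}
for n,(cam,lo,hi,box,z) in S.items():
    c=blob((t if cam=="top" else s)["im"],lo,hi,box)
    p,wh,a=rect(cam,c,z)
    print(n,np.round(p,4),"size",np.round(wh,1),"ang",round(a,1),"px",cv2.boundingRect(c))
big=[cv2.resize(t["im"][y:y+45,x:x+60],(400,300),interpolation=cv2.INTER_NEAREST) for x,y in((120,190),(217,167))]
big+=[cv2.resize(s["im"][y:y+45,x:x+60],(400,300),interpolation=cv2.INTER_NEAREST) for x,y in((212,312),(304,238))]
cv2.imwrite("pics/crop.png",np.vstack([np.hstack(big[:2]),np.hstack(big[2:])])[:,:,::-1])
E
```

```text
pad [ 0.6525 -0.0024] size [68.1 43. ] ang 17.3 px (235, 175, 23, 29)
yel [ 0.6269 -0.1185] size [44.5 44.4] ang -1.2 px (282, 189, 18, 18)
grn [ 0.4835 -0.0049] size [44.  41.6] ang -1.1 px (240, 245, 17, 18)
glue [ 0.5964 -0.2522] size [27.1 24.7] ang 88.8 px (340, 202, 12, 11)
purple [0.6593 0.1269] size [32.1 26.8] ang 57.9 px (186, 179, 14, 13)
stamp [0.6222 0.2415] size [61.4 17.8] ang 88.8 px (137, 198, 25, 8)
blue [ 0.4271 -0.226 ] size [172.4 116.3] ang 84.4 px (299, 249, 69, 49)
red [0.436  0.2575] size [179.3 121.7] ang 86.5 px (114, 250, 70, 49)
blueW [ 0.4297 -0.1919] size [103.1  89.2] ang -5.7 px (302, 252, 37, 42)
redW [0.4334 0.2245] size [105.4  90.9] ang -3.4 px (145, 254, 36, 41)
pad_s [ 0.654  -0.0007] size [66.3 41.8] ang 20.5 px (248, 237, 29, 13)
yel_s [ 0.623 -0.103] size [70.6 42.9] ang -73.0 px (279, 210, 18, 19)
grn_s [0.4832 0.0098] size [65.  42.9] ang -78.1 px (323, 251, 20, 21)
glue_s [ 0.5937 -0.2298] size [69.7 23.7] ang -75.0 px (308, 166, 10, 16)
stamp_s [0.6023 0.2603] size [48.2 44.3] ang 17.0 px (230, 315, 25, 20)
```

View pics/crop.png

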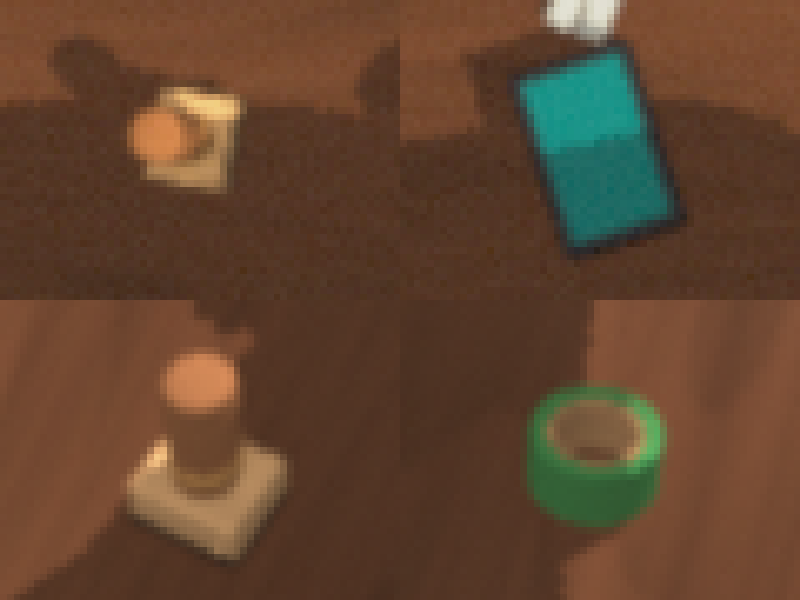

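```bash
cat >> h.py <<'E'
BLUE=(np.array([.4271,-.226]),np.radians(-5.6)); RED=(np.array([.436,.2575]),np.radians(176.5))
def bay(tray,y): o,a=tray; return o+y*np.array([-np.sin(a),np.cos(a)])
def over(xy,phi,z):
    best=None
    for k in(0,1):
        yaw=(phi-np.pi/2+k*np.pi+np.pi)%(2*np.pi)-np.pi
        q=inverse_kinematics([*xy,z],[0,np.pi/2,yaw])
        if q is not None and (best is None or abs(q[5])<best[0]): best=(abs(q[5]),yaw)
    movep([*xy,z],[0,np.pi/2,best[1]])
def pick(xy,phi,z,op,f=40,zt=.2):
    gripper_to(op); over(xy,phi,zt)
    hit=move_l([*xy,z],feed=.15,max_force=15); gripper_to(0.,f); hold(.2)
    print("pick hit",hit,"open",round(observe()["opening"],4),"tcp",observe()["eef_pos"].round(4))
    move_l([*xy,zt],feed=.2); s=observe(); print(" lifted open",round(s["opening"],4),"t",s["time_s"])
def place(xy,phi,z,op,zt=.2):
    over(xy,phi,zt); move_l([*xy,z+.02],feed=.2)
    hit=move_l([*xy,z],feed=.04,max_force=6); hold(.2)
    print("place hit",hit,observe()["eef_pos"].round(4))
    gripper_to(op); hold(.2); move_l([*xy,zt],feed=.2); print(" t",observe()["time_s"])
def snap(n,cam): 
    im,d=get_image(cam); cv2.imwrite(f"pics/{n}.png",im[:,:,::-1]); np.savez(f"{n}.npz",im=im,d=d)
E
python3 - <<'E'
from h import *
print("stamp",ray("top",(143.2,209.3),.058),ray("side",(241.5,323.8),.058))
pick([.627,-.1175],0.,.002,.066)
place(bay(BLUE,-.05),BLUE[1],.007,.060)
over([.653,-.0015],np.radians(18+90),.2)
snap("a_top","top"); snap("a_side","side")
E
```

```text
stamp [0.60264614 0.25636995 0.058     ] [0.60322273 0.25931162 0.058     ]
pick hit False open 0.0454 tcp [ 0.6281 -0.1178  0.0036]
 lifted open 0.0448 t 5.6583
place hit True [ 0.422  -0.2757  0.0075]
 t 10.0083
```

View pics/a_side.png

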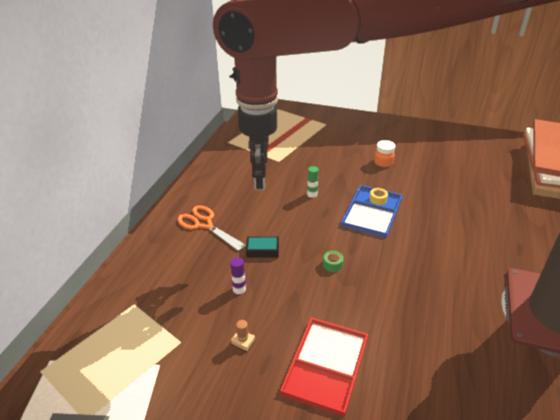

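The yellow roll sits in the blue tray's small bay (379,196). Next come the pad and the green tape, then I'll measure where the pad ended up.

Run:
```python
from h import *
pick([.653,-.0015],np.radians(108),.002,.068)
place(bay(BLUE,.035),BLUE[1],.007,.062)
pick([.4835,-.004],0.,.002,.066)
place(bay(RED,.035),RED[1],.007,.060)
over([.603,.2578],np.radians(90),.22)
snap("b_top","top"); snap("b_side","side")
im=np.load("b_top.npz")["im"]
print(rect("top",blob(im,(80,80,30),(100,255,255),(295,240,380,305)),.028))
im=np.load("b_side.npz")["im"]
print(rect("side",blob(im,(80,80,30),(100,255,255),(335,180,410,240)),.028))
```

```text
pick hit False open 0.0489 tcp [ 0.6541 -0.0016  0.0034]
 lifted open 0.049 t 15.275
place hit True [ 0.4303 -0.1911  0.0074]
 t 20.0417
pick hit False open 0.0447 tcp [ 0.4844 -0.0041  0.0032]
 lifted open 0.0447 t 24.1917
place hit True [0.4335 0.2225 0.0072]
 t 28.4583
(array([ 0.4288569 , -0.19095357]), (68.33993530273438, 42.37767791748047), 84.12788391113281)
(array([ 0.43063177, -0.18914912]), (70.32315826416016, 42.164955139160156), 84.82855224609375)
```

View pics/b_side.png

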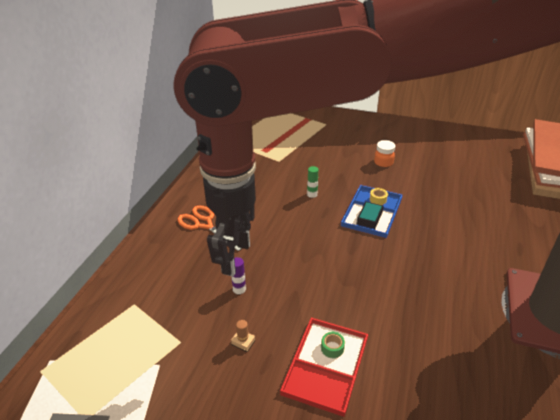

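Pad centre reads (0.430, -0.190), and the two views agree within 2 mm. The green roll is in the red tray's white bay. Now the stamp, then the green glue.

Run:
```python
from h import *
pick([.603,.2578],np.radians(90),.022,.046,zt=.22)
place([.430,-.190],BLUE[1]+np.pi/2,.022+.028+.001,.040,zt=.22)
pick([.595,-.251],0.,.036,.052,zt=.24)
place(bay(RED,-.05),RED[1],.041,.046,zt=.24)
over([.6,.0],0,.35)
over([.45,-.5],0,.35)
snap("c_top","top"); snap("c_side","side")
```

```text
pick hit False open 0.0213 tcp [0.6037 0.258  0.0231]
 lifted open 0.0211 t 33.725
place hit True [ 0.4298 -0.1898  0.051 ]
 t 38.8917
pick hit False open 0.0273 tcp [ 0.5956 -0.2514  0.0369]
 lifted open 0.027 t 43.8
place hit True [0.4386 0.3072 0.0409]
 t 49.3167
```

View pics/c_side.png

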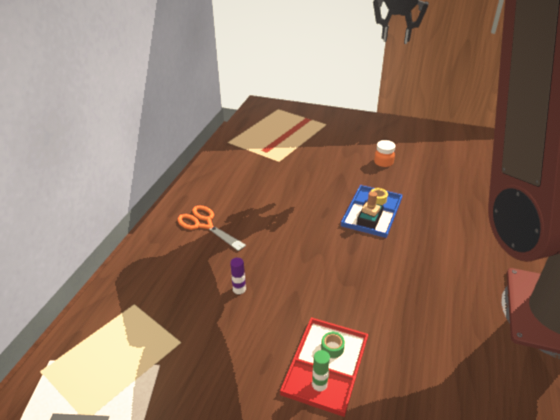

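View pics/c_top.png

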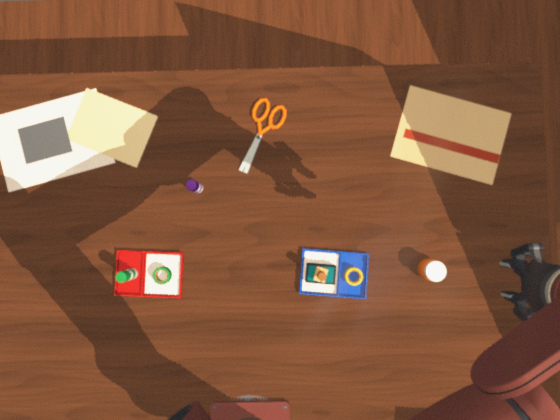

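Everything looks in place: the stamp is on the pad at (371,205) in the side view, and the green glue stands at (321,370). The bystanders haven't moved. I'll check heights and centring close up.

Run:
```python
from h import *
t=np.load("c_top.npz");s=np.load("c_side.npz")
def cloud(n,f):
    c=get_calibration(n);K=np.array(c["intrinsics"]);T=np.array(c["world_from_camera"])
    v,u=np.mgrid[:420,:560];d=f["d"];p=np.stack([(u-K[0,2])*d/K[0,0],(v-K[1,2])*d/K[1,1],d],-1)@T[:3,:3].T+T[:3,3]
    return p[d>0]
exp={"stamp":((.430,-.190),.086,.02,.075),"yellow":(bay(BLUE,-.05),.028,.03,.02),"green":(bay(RED,.035),.028,.03,.02),"glue":(bay(RED,-.05),.088,.025,.078)}
for n,f in(("top",t),("side",s)):
    P=cloud(n,f)
    for k,(xy,h,r,zm) in exp.items():
        q=P[(np.hypot(*(P[:,:2]-xy).T)<r)&(P[:,2]>zm)]
        print(n,k,len(q),"z",q[:,2].max().round(4) if len(q) else None,"exp",h,"c",((q[:,:2].min(0)+q[:,:2].max(0))/2-xy).round(4) if len(q) else None)
a=cv2.resize(t["im"][240:306,290:378],(400,300),interpolation=cv2.INTER_CUBIC)
b=cv2.resize(s["im"][180:240,335:415],(400,300),interpolation=cv2.INTER_CUBIC)
cv2.imwrite("pics/crop2.png",np.hstack([a,b])[:,:,::-1])
```

```text
top stamp 64 z 0.0904 exp 0.086 c [-0.0017  0.0022]
top yellow 163 z 0.0332 exp 0.028 c [-0.0031 -0.0003]
top green 170 z 0.0342 exp 0.028 c [-0.0023 -0.0006]
top glue 109 z 0.093 exp 0.088 c [-0.0028 -0.004 ]
side stamp 60 z 0.0868 exp 0.086 c [0.0013 0.0022]
side yellow 88 z 0.0289 exp 0.028 c [-0.0015  0.0005]
side green 289 z 0.0299 exp 0.028 c [0.0006 0.0009]
side glue 213 z 0.0921 exp 0.088 c [-0.0005 -0.0017]
```

View pics/crop2.png

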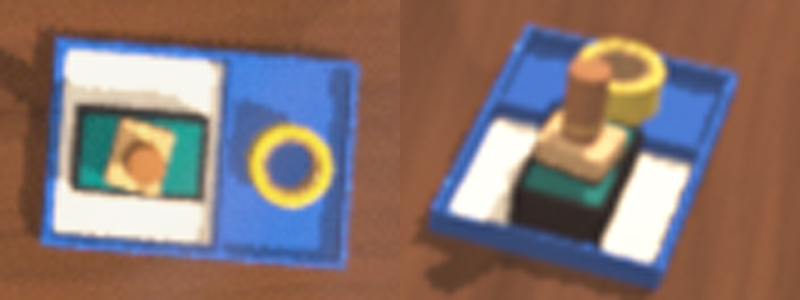

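The stamp is upright and centred on the pad. Heights match within depth noise, so I'm handing in.

```bash
python3 -c "
from h import *
hold(.3); job_done(); print(observe()['time_s'])"
```

```text
the job is handed in; nothing more can be done
the job is handed in; nothing more can be done
```

Both kits are made up, and I handed the job in shortly after 49 s of the 128 s allowed. No verdict was reported.

- **Blue tray:** the ink pad lies felt up in the white bay with the stamp upright on it, and the yellow tape lies in the small bay.
- **Red tray:** the green tape lies in the white bay and the green-capped glue stick stands in the small bay.

**Last checks:**
- **Position:** the stamp came out about 2–3 mm from the pad's centre (limit 14 mm). The tapes and glue stick were within 5 mm of their bay centres.
- **Height:** highest readings were 1–4 mm above expected in the side view. In the top view they were 4–6 mm above, and the tapes' 5–6 mm would be past the 5 mm limit. I took this as a top-camera depth offset plus noise, because the place moves ended on contact at the expected height.
- **Uprightness and bystanders:** I judged these only by eye in the pictures. Everything looked upright or flat, and the purple glue stick, jar and scissors looked unmoved.

No check showed a failure, and nothing needed mending.

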